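Sort the syringes kept behind the reagent bottles

ROBOT

A 6-joint arm with a two-finger parallel gripper is mounted at the origin on the work surface. World frame = base frame: x ahead of the robot, y to its left, z up, the work surface at z = 0. Lengths are in m, angles in degrees, forces in N, time in s.
With the tool pointing down it reaches from about 0.15 to 0.775 m from the base axis. Payload 6.1 kg.
Tool frame: the origin (TCP) lies at the very end of the fingers, on their centre line; the grasp point (between the pads) lies 19 mm behind it; z points along the fingers, y is the line along which they close (so a half turn about z gives the same grasp; the last joint's range is limited). The gripper opens to 85 mm and grips with 20 to 120 N. Pads are 22 mm wide; open, the fingers measure 114 mm over their backs; the gripper's body (76 mm by 85 mm) begins 54 mm behind the grasp point. The pads swing forward as they close: fully open they stand 13 mm farther back than shut.
Start: joints at [71.104, 7.208, -2.269, 80.523, 0, 90], TCP at [0.17, 0.497, 0.231] pointing down, gripper open.
Joint ranges: [-155.77, 155.77], [-54.66, 111.73], [-72.52, 77.12], [-102.08, 115.82], [-83.92, 84.16], [-180, 180]. Speed limits (degrees/s): [136.94, 136.94, 172.46, 180, 180, 180].

INTERFACE

Orientations are given as [roll, pitch, yaw] about the fixed x, y, z axes, in that order (R = Rz(yaw) Ry(pitch) Rx(roll)).
In Python, from station import bot gives the robot as it stands.
- The arm moves only by the tool arm_command, never from a script. Its argument "rows" is a list that holds one entry, the list of rows, each a list of 7 numbers: the finger opening in m, from 0 to 0.0854, then the shift along the tool's x, y, z in a scale on which 1.0 is 1000 mm, then the turn, a rotation vector about the tool's x, y, z in fractions of the full range, 1 being 90 degrees. A call has 1 to 8 rows; each row is the pose to reach, as a shift and turn from the pose commanded when the call began, along the tool's axes at that moment; what a row does not reach only later rows make up. A row lasts 1/10 s, in which the tool goes at most 50 mm and 8.59 degrees, less where a joint would pass 70% of its speed; a pose out of reach is approached as far as the arm can. A shift or turn number past 1, either way, is cut back to 1. A call with a gripper value outside its range is refused whole. The fingers move at their own pace and stop on an object; "squeeze" is the grip in N (left out, the last holds). Time passes only in rows, so rows that repeat a pose let the fingers close. It gives the time, the measured TCP pose, the force, the opening and the grip force at its end, in the units of the state.
- bot.sense(): the state, without advancing time (a new reading comes with each control period).
- bot.snapshot(name): name is "scene" or "top" or "wrist"; returns a dict with "img" (420x560x3 uint8, red, green, blue), "fovy" (degrees; the focal length in pixels is half the picture's height over the tangent of half this angle, whatever the lens; pixels are square), "cx", "cy" (the principal point, pixels), "view" (4x4, takes a point from world to camera coordinates); the wrist camera has in their place "tool_from_camera" (4x4, takes a point from camera to tool coordinates, whose origin is the TCP and whose axes are the flange's). Camera axes: x right, y down, z forward; pixel columns grow to the right and rows downward; lengths in m; the calibration is good to about 2 mm. A picture is of the moment at which its call begins: read the wrist's pose just before it. There is no depth.
- bot.job_done(): hands the job in; it is judged then, once.
The state is a dict: "time_s": time; "joint_positions": joint angles; "qvel": joint speeds; "effort": joint torques, N m; "eef_pos": TCP position; "orientation": TCP orientation; "wrist_force": force on the tool from outside, world axes, zero at the start; "moment": the same for the moment, N m; "opening": finger opening in m; "finger_force": force on a finger pad.
Only numpy, scipy, OpenCV 4.12 (cv2) and the standard library are available. Lean on these libraries where they do the work, as an engineer would, in place of code of your own. Each camera call takes 0.05 s, during which the arm holds its last target. There are 200 camera calls.

TASK

Two reagent bottles stand in front of two syringes on the grey storage board. First move both bottles, standing upright, into the long steel tray; only then take the syringes: lay the one whose plunger is drawn out lengthwise in the middle of the groove of the aluminium loading plate and the one whose plunger is pushed in in the middle of the shallow white dish, leaving both plungers as they are. When both syringes are in place, put each bottle back upright on the very spot where it stood.

Things in the scene. Friction and masses are not known exactly. Their poses are not given: they have to be found in the camera images.
- tall_bottle: tall narrow white bottle with a blue screw cap, loose; origin at the centre of its underside, z up, 140 mm high: body 56 mm in diameter up to 90 mm, tapering neck, cap 36 mm in diameter from 114 to 140 mm. About 0.22 kg. Grip it from above by the cap. It stands on the storage board, on the left or on the right place
- wide_jar: short wide white jar with a wide blue screw cap, loose; origin at the centre of its underside, z up, 105 mm high: body 64 mm in diameter up to 70 mm, cap 50 mm in diameter from 80 to 105 mm. About 0.25 kg. Grip it from above by the cap. It stands on the other place on the storage board, about 136 mm from the tall bottle's
- syringe_a: white syringe, loose, 40 g, lying along its x. Barrel 14 mm in diameter, 64 mm long; origin under the barrel's middle at its underside (axis 7 mm up), x to the nozzle (ends at +40 mm); flange 3 x 26 x 14 mm at x = -33.5 mm stops rolling; black plunger and 12 mm disc behind (-x). Grip across the barrel's middle. Starts behind either bottle, 18 to 30 mm beyond its wall, nozzle towards the board's +y
- syringe_b: the other syringe, the same but for its plunger: see syringe_a for shape, axes and sizes
- plunger_a (a joint): how far the plunger of syringe_a is pulled out (m): 0 = pushed fully in (disc 8 mm behind the flange), 0.042 = fully out; stays where it is left (about 1.5 N to slide it). At the start one of the two is drawn (0.030 to 0.040), the other pushed in (0 to 0.004)
- plunger_b (a joint): how far the plunger of syringe_b is pulled out (m): 0 = pushed fully in (disc 8 mm behind the flange), 0.042 = fully out; stays where it is left (about 1.5 N to slide it). At the start one of the two is drawn (0.030 to 0.040), the other pushed in (0 to 0.004)
- board: grey plastic storage board, fixed, 180 (x) x 280 (y) x 6 mm, with a 14 mm high, 6 mm thick rim along its far (+x) edge; origin at the centre of its underside (its upper face 6 mm above). The bottles stand side by side along its y at about x = -30 mm, the syringes lie behind them at about x = +22 mm
- side_tray: long low steel tray, fixed, empty, outside 210 (x) x 120 (y) x 15 mm, walls and floor 4 mm thick; origin at the centre of its underside. Both bottles fit in it side by side along its x (centres at x = -45 and +45 mm)
- plate: aluminium loading plate, fixed, 150 (x) x 60 (y) mm, 8 mm thick, with a darker groove between two ridges 4 mm wide and 4 mm high along its x, centred at y = -22 and +22 mm; the groove, 40 mm wide, its floor 8 mm above the bench, takes the drawn syringe lengthwise, either way round. Origin at the centre of its underside
- dish: shallow white plastic dish, fixed, outside 150 (x) x 100 (y) x 12 mm, walls and floor 4 mm thick; takes the pushed-in syringe, best laid along its x. Origin at the centre of its underside
There are look-alikes about, which are no part of the job. Leave any yellow look-alike of the tall_bottle alone.

How it is judged (in metres and radians):
On the way, in this order (a step that is already met when the one before it is completed fails the run):
1. both bottles stand upright and released in the steel tray, the syringes not yet taken (x of tall_bottle in the frame of side_tray between -0.085 and 0.085 m and y of tall_bottle in the frame of side_tray between -0.04 and 0.04 m and z of each of tall_bottle, wide_jar in the frame of side_tray below 0.012 m and angle between each of tall_bottle, wide_jar's own z axis and vertical below 0.1 rad and contact force between the fingers and tall_bottle below 0.05 N and x of wide_jar in the frame of side_tray between -0.085 and 0.085 m and y of wide_jar in the frame of side_tray between -0.04 and 0.04 m and contact force between the fingers and wide_jar below 0.05 N and distance of each of syringe_a, syringe_b from where it was at the start of the episode below 0.03 m), for 0.2 s.
2. the drawn syringe lies in the groove of the plate and the pushed-in one in the dish, both released, while the bottles still stand in the tray (x of syringe_a in the frame of plate between -0.03 and 0.03 m and y of syringe_a in the frame of plate between -0.014 and 0.014 m and z of syringe_a in the frame of plate below 0.0125 m and angle between the x axis of syringe_a and the x axis of plate, either way round below 0.3 rad and contact force between the fingers and syringe_a below 0.05 N and x of syringe_b in the frame of dish between -0.055 and 0.055 m and y of syringe_b in the frame of dish between -0.038 and 0.038 m and z of syringe_b in the frame of dish below 0.012 m and contact force between the fingers and syringe_b below 0.05 N and value of joint plunger_a above 0.024 m and value of joint plunger_b below 0.012 m and x of tall_bottle in the frame of side_tray between -0.085 and 0.085 m and y of tall_bottle in the frame of side_tray between -0.04 and 0.04 m and z of each of tall_bottle, wide_jar in the frame of side_tray below 0.012 m and angle between each of tall_bottle, wide_jar's own z axis and vertical below 0.1 rad and x of wide_jar in the frame of side_tray between -0.085 and 0.085 m and y of wide_jar in the frame of side_tray between -0.04 and 0.04 m), for 0.2 s.
At the end, for the whole second after the job is handed in: Drawn syringe in the groove (within 30 mm along, 14 mm across, 17 deg), plunger over 24 mm out; pushed-in syringe on the dish floor (within 55 mm along, 38 mm across), plunger under 12 mm out; each bottle upright within 15 mm of where it started; all released, at rest (x of syringe_a in the frame of plate between -0.03 and 0.03 m and y of syringe_a in the frame of plate between -0.014 and 0.014 m and z of syringe_a in the frame of plate below 0.0125 m and angle between the x axis of syringe_a and the x axis of plate, either way round below 0.3 rad and contact force between the fingers and syringe_a below 0.05 N and x of syringe_b in the frame of dish between -0.055 and 0.055 m and y of syringe_b in the frame of dish between -0.038 and 0.038 m and z of syringe_b in the frame of dish below 0.012 m and contact force between the fingers and syringe_b below 0.05 N and value of joint plunger_a above 0.024 m and value of joint plunger_b below 0.012 m and distance of each of tall_bottle, wide_jar from where it was at the start of the episode below 0.015 m and angle between each of tall_bottle, wide_jar's own z axis and vertical below 0.1 rad and linear speed of each of tall_bottle, wide_jar, syringe_a, syringe_b below 0.02 m/s); the robot touches nothing.
It fails at once if a bottle is tipped over (angle between any of tall_bottle, wide_jar's own z axis and vertical above 0.7 rad).
It also fails if it takes over 138 s, if anything falls off the work surface, if the arm or the gripper's body presses on something with over 40 N, if the wrist force passes 120 N, or if a joint passes its speed limit or range.

## Working session

There is one attempt and no reset: what is moved stays moved. The work goes in short steps, Python scripts to look and compute and a tool call to move; the robot and the scene stay as the last step left them, time stands still between calls to the robot, and variables do not carry over. Pictures are saved under pics/ and viewed, at most 14 in all, crops included, and the job is handed in when it is done.

Besides the shell and the picture viewer there is one more tool, called as name(argument=value, ...), one argument or row to a line, values as JSON. arm_command: Moves the arm, as the interface text tells. Its arguments: {"type":"object","properties":{"rows":{"type":"array","items":{"type":"array","items":{"type":"array","items":{"type":"number"}}}},"squeeze":{"type":"number"}},"required":["rows"]}

```bash
mkdir -p pics; ls
cat > h.py <<'E'
import numpy as np, cv2
from station import bot
def snap(n,f):
    s=bot.snapshot(n); cv2.imwrite('pics/'+f,s['img'][:,:,::-1]); np.savez('pics/'+f[:-4]+'.npz',**{k:v for k,v in s.items()}); return s
def ray(s,px,z):
    f=s['img'].shape[0]/2/np.tan(np.radians(float(s['fovy'])/2))
    d=np.array([(px[0]-float(s['cx']))/f,(px[1]-float(s['cy']))/f,1.])
    V=np.linalg.inv(s['view']) ; o=V[:3,3]; d=V[:3,:3]@d
    return o+d*(z-o[2])/d[2]
def proj(s,p):
    f=s['img'].shape[0]/2/np.tan(np.radians(float(s['fovy'])/2))
    c=s['view']@np.append(p,1); return c[:2]/c[2]*f+[float(s['cx']),float(s['cy'])]
E
python3 - <<'E'
from h import *
for n in('scene','top'):
    s=snap(n,n+'0.png'); print({k:v for k,v in s.items() if k!='img'})
    cv2.imwrite('pics/%s0b.png'%n,cv2.resize(s['img'][:,:,::-1],(800,600),interpolation=cv2.INTER_CUBIC))
print(bot.sense())
E
```

```text
pics
{'fovy': 44.79622350219741, 'cx': 282.9458293098551, 'cy': 211.9082645022817, 'view': array([[ 0.29005534,  0.9568448 , -0.01777428, -0.14719043],
       [ 0.59013117, -0.19345033, -0.78378707, -0.23662718],
       [-0.75340103,  0.21685246, -0.62077524,  1.40817823],
       [ 0.        ,  0.        ,  0.        ,  1.        ]])}
{'fovy': 51.012600456635724, 'cx': 274.69494857159447, 'cy': 217.2834576818568, 'view': array([[ 1.56246390e-02, -9.99877480e-01, -9.46545050e-04,
         3.87373042e-03],
       [-9.94271813e-01, -1.54369225e-02, -1.05760406e-01,
         4.84432943e-01],
       [ 1.05732836e-01,  2.59359123e-03, -9.94391191e-01,
         9.03584415e-01],
       [ 0.00000000e+00,  0.00000000e+00,  0.00000000e+00,
         1.00000000e+00]])}
{'time_s': 0.1, 'joint_positions': array([ 7.11057798e+01,  7.23852331e+00, -2.32100496e+00,  8.05230910e+01,
       -6.54954277e-04,  9.00007078e+01]), 'qvel': array([ 0.01628528, -0.13081706,  0.12699252, -0.09147421,  0.0901867 ,
       -0.05307068]), 'effort': array([ 1.27277453e-03, -4.36904919e+01,  3.53604841e+01,  1.37277064e-02,
        2.49654768e-04, -5.50432617e-06]), 'eef_pos': array([0.16989139, 0.49636511, 0.23059675]), 'orientation': array([-1.79917381e+02,  6.55974171e-04,  1.61105073e+02]), 'wrist_force': array([ 0.08122848,  0.4245108 , -0.82759461]), 'moment': array([-0.01588659, -0.05262335,  0.02801649]), 'finger_force': 0.0, 'opening': 0.08526296498146702}
```

View pics/scene0b.png

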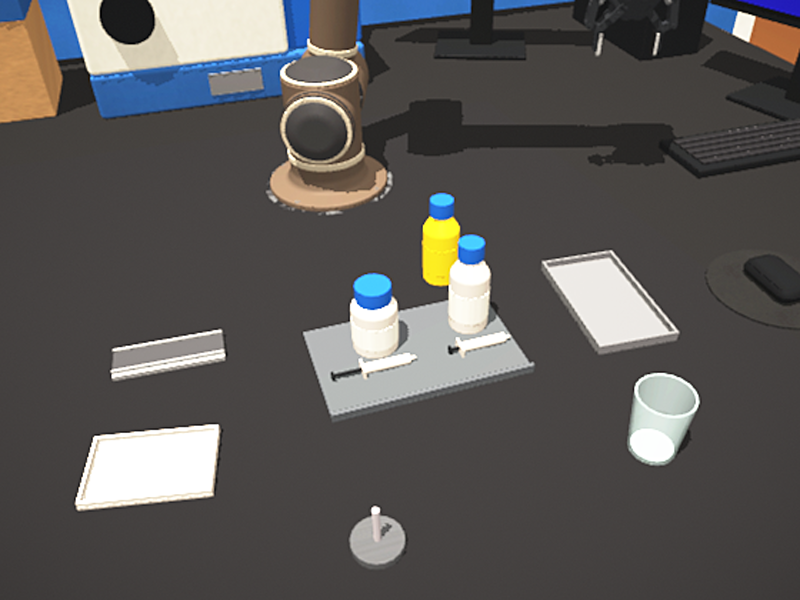

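View pics/top0b.png

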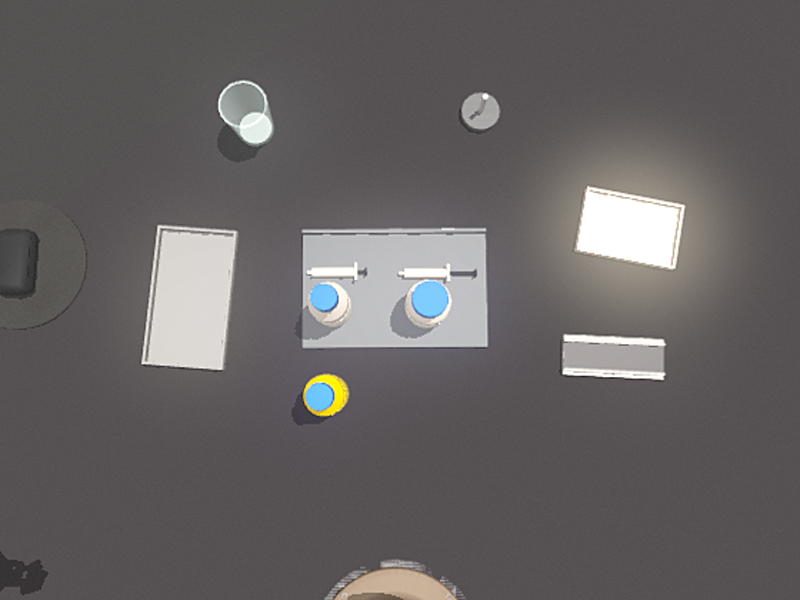

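The scene holds four candidates for the bottles. In the 800x600 top picture:
- tall white bottle: cap at (324,297)
- white jar: cap at (430,300)
- yellow look-alike: (325,395), excluded
- glass beaker: (246,110), no part of the job

The drawn syringe has its flange at (449,272) behind the jar. The pushed-in one has its flange at (356,271) behind the bottle. The tray is on the left, the plate and dish on the right.

Run:
```python
from h import *
t=dict(np.load('pics/top0.npz')); sc=dict(np.load('pics/scene0.npz')); k=.7
def P(l,z): return np.array([ray(t,(x*k,y*k),z) for x,y in l])
def box(n,l,z):
    p=P(l,z); c=p.mean(0); r,sz,a=cv2.minAreaRect(p[:,:2].astype(np.float32)*1000)
    print(n,p[:,:2].round(4).tolist(),'c',c.round(4),'rect',np.round(r,1),np.round(sz,1),round(a,1))
box('tray',[(158,226),(238,231),(223,370),(142,364)],.015)
box('plate',[(563,335),(664,340),(664,380),(563,377)],.012)
box('dish',[(587,187),(685,205),(675,269),(575,251)],.012)
box('board',[(302,235),(487,235),(487,347),(302,347)],.006)
for n,s in(('top',t),('scene',sc)):
    h=cv2.cvtColor(s['img'],cv2.COLOR_RGB2HSV); m=cv2.inRange(h,(95,150,100),(115,255,255))
    N,L,st,ce=cv2.connectedComponentsWithStats(m)
    for i in range(1,N):
        if 60<st[i,4]<1500:
            print(n,st[i].tolist(),ce[i].round(1),[ray(s,ce[i],z)[:2].round(4).tolist() for z in(.1,.111,.138,.146)])
for n,l in (('syrA(drawn)',[(399,273),(449,273),(477,273)]),('syrB',[(307,272),(356,272),(367,272)])): print(n,P(l,.013)[:,:2].round(4).tolist())
i=t['img'][130:260,200:350,::-1]; cv2.imwrite('pics/c1.png',cv2.resize(i,None,fx=5,fy=4.6,interpolation=cv2.INTER_CUBIC)[:598])
```

```text
tray [[0.6087, 0.3691], [0.6028, 0.2474], [0.3928, 0.2608], [0.3998, 0.3813]] c [0.501  0.3146 0.015 ] rect [501.3 314.3] [121.8 210.5] 86.6
plate [[0.4528, -0.2438], [0.4477, -0.3943], [0.3883, -0.3925], [0.3904, -0.243]] c [ 0.4198 -0.3184  0.012 ] rect [ 420.6 -318.6] [150.6  62.4] 89.2
dish [[0.6804, -0.2835], [0.6545, -0.4325], [0.5552, -0.4141], [0.5805, -0.2636]] c [ 0.6177 -0.3484  0.012 ] rect [ 617.5 -348.1] [153.7 101.8] 80.1
board [[0.6002, 0.1515], [0.6046, -0.1313], [0.4334, -0.1312], [0.4291, 0.1462]] c [0.5168 0.0088 0.006 ] rect [516.8   8.8] [171.2 282.8] 0.9
top [215, 268, 19, 19, 80] [223.6 278.2] [[0.3578, 0.1071], [0.3581, 0.1058], [0.359, 0.1027], [0.3593, 0.1018]]
scene [0, 0, 22, 15, 277] [9.1 6.4] [[-1.0359, -0.6462], [-0.9931, -0.638], [-0.8881, -0.6179], [-0.857, -0.612]]
scene [27, 0, 31, 42, 767] [42.4 20. ] [[-0.8128, -0.5097], [-0.7742, -0.504], [-0.6795, -0.4903], [-0.6514, -0.4862]]
scene [249, 0, 81, 40, 1152] [283.8   7.9] [[-0.6456, 0.3546], [-0.6101, 0.344], [-0.5231, 0.318], [-0.4973, 0.3103]]
scene [345, 0, 57, 7, 240] [366.1   2.1] [[-0.6055, 0.6713], [-0.5708, 0.6547], [-0.4856, 0.6141], [-0.4604, 0.6021]]
scene [493, 2, 23, 21, 305] [504.3  11.3] [[-0.3314, 1.0877], [-0.3018, 1.0633], [-0.2293, 1.0035], [-0.2078, 0.9858]]
scene [301, 135, 17, 19, 282] [308.9 143.8] [[0.3164, 0.1202], [0.3338, 0.114], [0.3765, 0.0987], [0.3891, 0.0942]]
scene [321, 164, 19, 21, 337] [329.6 173.9] [[0.4423, 0.1211], [0.4573, 0.1149], [0.4942, 0.0996], [0.5052, 0.0951]]
scene [247, 191, 27, 26, 569] [260.6 203.3] [[0.4937, -0.0383], [0.5077, -0.0415], [0.5423, -0.0495], [0.5525, -0.0518]]
syrA(drawn) [[0.5425, 0.0024], [0.5437, -0.073], [0.5443, -0.1152]]
syrB [[0.5419, 0.1412], [0.543, 0.0673], [0.5433, 0.0507]]
```

View pics/c1.png

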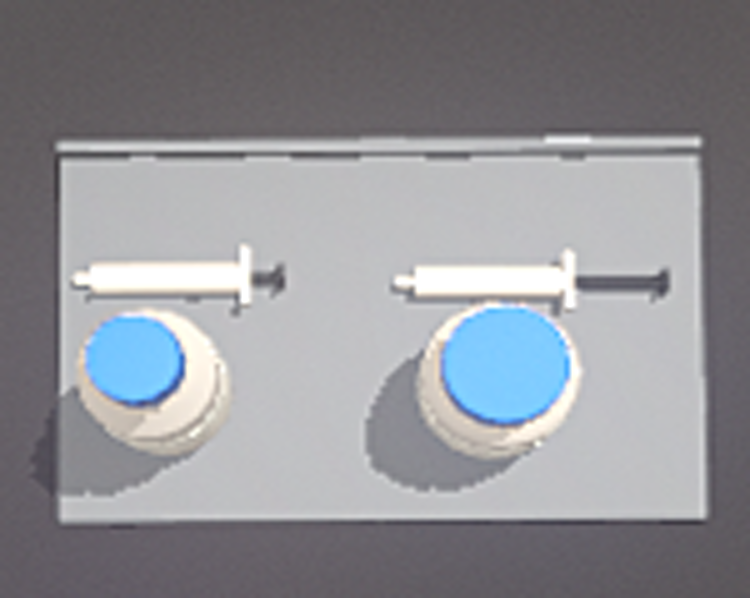

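Run:
```python
from h import *
t=dict(np.load('pics/top0.npz')); sc=dict(np.load('pics/scene0.npz'))
q=lambda x,y,z: ray(t,(200+x/5,130+y/4.6),z)[:2].round(4)
b=q(134.5,360,.146);j=q(505.5,364,.111);print('bottle',b,'jar',j,np.hypot(*(b-j)))
print('scene check (cap centre)',proj(sc,[*b,.133]),proj(sc,[*j,.0985]),'seen',(329.6,173.9),(260.6,203.3))
for n,y,xs in(('A',282,(391,569,665)),('B',279,(69,245,282))): print(n,[q(x,y,.013).tolist() for x in xs])
print('board',[q(x,y,.006).tolist() for x,y in((58,522),(707,518),(58,148))])
s=bot.sense(); print(s['eef_pos'],s['orientation'])
```

```text
bottle [0.4869 0.0993] jar [ 0.4918 -0.0393] 0.13868658911372794
scene check (cap centre) [328.00431132 174.09681842] [259.83909515 203.48532508] seen (329.6, 173.9) (260.6, 203.3)
A [[0.542, 0.0048], [0.5432, -0.0719], [0.5439, -0.1132]]
B [[0.5413, 0.1435], [0.5425, 0.0677], [0.5427, 0.0518]]
board [[0.4279, 0.1458], [0.4341, -0.1323], [0.6054, 0.1512]]
[0.16989139 0.49636511 0.23059675] [-1.79917381e+02  6.55974171e-04  1.61105073e+02]
```

```bash
cat >> h.py <<'E'
from scipy.spatial.transform import Rotation as R
def go(x,y,z,yaw=90):
    "shift and turn (tool axes) from the measured pose to a tool-down target"
    s=bot.sense(); C=R.from_euler('xyz',s['orientation'],degrees=True); T=R.from_euler('xyz',[180,0,yaw],degrees=True)
    print('shift',C.inv().apply(np.array([x,y,z])-s['eef_pos']).round(4),'turn',(C.inv()*T).as_rotvec(degrees=True).round(2))
E
python3 -c "
from h import *
go(.488,.0995,.2)"
```

```text
shift [-0.4295 -0.2724  0.031 ] turn [-7.000e-02  5.000e-02  7.111e+01]
```

Units first: turns go in shares of 90 degrees. So 64 degrees / 90 = 0.7111.

arm_command(
  rows=[
    [[0.06,-0.04,-0.025,0,0,0,0.0889],[0.06,-0.09,-0.056,0,0,0,0.1778],[0.06,-0.13,-0.083,0,0,0,0.2667],[0.06,-0.17,-0.11,0,0,0,0.3556],[0.06,-0.21,-0.135,0,0,0,0.4444],[0.06,-0.25,-0.16,0,0,0,0.5333],[0.06,-0.29,-0.185,0,0,0,0.6222],[0.06,-0.33,-0.21,0,0,0,0.7111]],
  ],
  squeeze=40,
)

```text
time_s: 0.9
eef_pos: [0.4149, 0.1893, 0.2312]
orientation: [-180.0, -0.0, 96.8]
wrist_force: [0.6, 0.7, 0.1]
opening: 0.0598
finger_force: 0.0
```

```bash
python3 -c "
from h import *
go(.488,.0995,.2)"
```

```text
shift [-0.0978  0.062   0.0311] turn [-0.01 -0.    6.77]
```

Scaled: 7 degrees / 90 = 0.0778.

arm_command(
  rows=[
    [[0.06,-0.04,0.025,0,0,0,0.0444],[0.06,-0.08,0.05,0.01,0,0,0.0778],[0.06,-0.099,0.062,0.031,0,0,0.0778],[0.06,-0.099,0.062,0.031,0,0,0.0778],[0.06,-0.099,0.062,0.031,0,0,0.0778]],
  ],
)

```text
time_s: 1.4
eef_pos: [0.4875, 0.1001, 0.1996]
orientation: [-179.9, 0.0, 90.0]
wrist_force: [-0.5, 1.1, 1.1]
opening: 0.0599
finger_force: 0.0
```

```bash
python3 -c "
from h import *
go(.488,.0995,.114)
s=snap('wrist','w1.png'); print(s['tool_from_camera'])"
```

```text
shift [-0.0006  0.0007  0.0856] turn [-0.13  0.01  0.03]
[[ 1.29391358e-04 -9.54185117e-01 -2.99216886e-01  7.71209874e-02]
 [ 9.99999992e-01  1.27221503e-04  2.67314201e-05 -1.24394076e-03]
 [ 1.25600987e-05 -2.99216887e-01  9.54185126e-01 -1.42315652e-01]
 [ 0.00000000e+00  0.00000000e+00  0.00000000e+00  1.00000000e+00]]
```

View pics/w1.png

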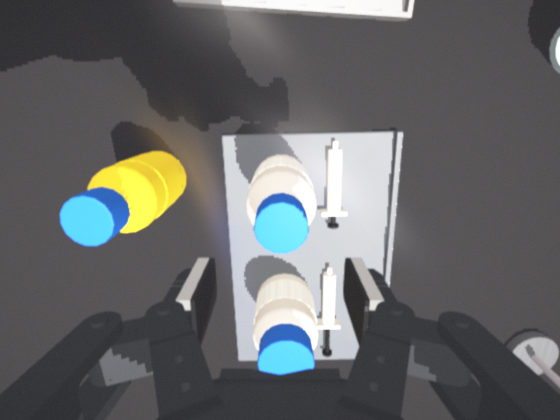

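The wrist view shows the white tall bottle's cap at (282,222), the jar's cap at (285,350) and the yellow one far left at (95,218). I'll check the estimates by projecting them into it.

```bash
cat >> h.py <<'E'
def wview(s,se):
    C=np.eye(4); C[:3,:3]=R.from_euler('xyz',se['orientation'],degrees=True).as_matrix(); C[:3,3]=se['eef_pos']
    s=dict(s); s['view']=np.linalg.inv(C@s['tool_from_camera']); return s
def wsnap(f):
    se=bot.sense(); return wview(snap('wrist',f),se)
E
python3 -c "
from h import *
s=wview(dict(np.load('pics/w1.npz')),bot.sense())
print('proj cap centres',proj(s,[.488,.0995,.146]),proj(s,[.492,-.0385,.111]))
h=cv2.cvtColor(s['img'],cv2.COLOR_RGB2HSV); m=cv2.inRange(h,(95,200,200),(115,255,255)); print(cv2.connectedComponentsWithStats(m)[2:])
for p,z in(((335,141),.013),((334,213),.013),((330,269),.013),((328,325),.013),((223,137),.006),((402,132),.006)): print(p,ray(s,p,z).round(4))
"
```

```text
proj cap centres [282.12870356 231.7683485 ] [285.77871213 364.466076  ]
(array([[     0,      0,    560,    420, 235200]], dtype=int32), array([[279.5, 209.5]]))
(335, 141) [0.5411 0.1431 0.013 ]
(334, 213) [0.544 0.068 0.013]
(330, 269) [0.5429 0.0019 0.013 ]
(328, 325) [ 0.5441 -0.0721  0.013 ]
(223, 137) [0.4291 0.1462 0.006 ]
(402, 132) [0.609  0.1514 0.006 ]
```

arm_command(
  rows=[
    [[0.055,0,0,0.035,0,0,0],[0.055,0,0,0.07,0,0,0],[0.055,0,0.0005,0.086,0,0,0],[0.055,0,0.0005,0.086,0,0,0],[0.03,0,0.0005,0.086,0,0,0],[0.03,0,0.0005,0.086,0,0,0],[0.03,0,0.0005,0.086,0,0,0],[0.03,0,0.0005,0.086,0,0,0]],
  ],
  squeeze=40,
)

```text
time_s: 2.25
eef_pos: [0.4893, 0.1011, 0.1161]
orientation: [179.8, -0.1, 90.1]
wrist_force: [-2.8, 1.0, 7.7]
opening: 0.0352
finger_force: 40.7
```

arm_command(
  rows=[
    [[0.03,0,0,0,0,0,0],[0.03,0,0,0,0,0,0],[0.03,0,0,-0.01,0,0,0],[0.03,0,0,-0.025,0,0,0],[0.03,0,0,-0.04,0,0,0],[0.03,0,0,-0.05,0,0,0],[0.03,0,0,-0.05,0,0,0]],
  ],
)

```text
time_s: 2.95
eef_pos: [0.4894, 0.1007, 0.166]
orientation: [179.8, -0.0, 90.1]
wrist_force: [0.5, -0.2, -2.5]
opening: 0.0349
finger_force: 40.6
```

```bash
python3 -c "
from h import *
go(.546,.3116,.165)"
```

```text
shift [0.2108 0.0569 0.0013] turn [ 0.16 -0.03  0.1 ]
```

arm_command(
  rows=[
    [[0.03,0.015,0.004,0,0,0,0],[0.03,0.045,0.012,0,0,0,0],[0.03,0.085,0.023,0,0,0,0],[0.03,0.125,0.034,0,0,0,0],[0.03,0.165,0.045,0,0,0,0],[0.03,0.195,0.053,0,0,0,0],[0.03,0.21,0.057,0,0,0,0],[0.03,0.211,0.057,0.01,0,0,0]],
  ],
)

```text
time_s: 3.75
eef_pos: [0.5456, 0.3141, 0.1538]
orientation: [180.0, -0.0, 90.2]
wrist_force: [0.5, -0.7, -1.7]
opening: 0.0351
finger_force: 40.6
```

arm_command(
  rows=[
    [[0.03,0,0,0.02,0,0,0],[0.03,0,0,0.035,0,0,0],[0.03,0,0,0.038,0,0,0],[0.03,0,0,0.04,0,0,0],[0.03,0,0,0.041,0,0,0],[0.03,0,0,0.041,0,0,0]],
  ],
)

```text
time_s: 4.35
eef_pos: [0.5452, 0.3114, 0.1142]
orientation: [180.0, -0.0, 90.1]
wrist_force: [-2.5, -0.0, 2.8]
opening: 0.0347
finger_force: 41.1
```

arm_command(
  rows=[
    [[0.055,0,0,0,0,0,0],[0.055,0,0,0,0,0,0],[0.055,0,0,0,0,0,0],[0.055,0,0,-0.03,0,0,0],[0.055,0,0,-0.07,0,0,0],[0.06,0,0,-0.07,0,0,0]],
  ],
)

```text
time_s: 4.95
eef_pos: [0.5473, 0.3129, 0.1892]
orientation: [179.6, -0.2, 90.1]
wrist_force: [0.7, 0.7, 0.7]
opening: 0.0599
finger_force: 0.0
```

```bash
python3 -c "
from h import *
go(.492,-.0385,.16)"
```

```text
shift [-0.3514 -0.0561  0.0272] turn [ 0.44 -0.25  0.11]
```

Scaled: 0.2 degrees / 90 = 0.0022.

arm_command(
  rows=[
    [[0.064,-0.045,-0.007,0,0,0,0],[0.064,-0.094,-0.015,0,0,0,0],[0.064,-0.143,-0.023,0,0,0,0],[0.064,-0.192,-0.031,0,0,0,0],[0.064,-0.241,-0.039,0,0,0,0],[0.064,-0.29,-0.047,0.01,0,0,0],[0.064,-0.335,-0.054,0.02,0,0,0],[0.064,-0.35,-0.055,0.027,0.0022,0,0]],
  ],
)

```text
time_s: 5.75
eef_pos: [0.4895, -0.0418, 0.1557]
orientation: [-179.8, 0.1, 89.9]
wrist_force: [-0.2, 1.4, 0.6]
opening: 0.0642
finger_force: 0.0
```

```bash
python3 -c "
from h import *
go(.492,-.0385,.083)"
```

```text
shift [0.0034 0.0027 0.0727] turn [-0.21  0.06 -0.12]
```

arm_command(
  rows=[
    [[0.064,0.001,0.001,0,0,0,0],[0.064,0.001,0.001,0,0,0,0],[0.064,0.001,0.001,0,0,0,0]],
  ],
)

```text
time_s: 6.05
eef_pos: [0.4922, -0.0366, 0.1566]
orientation: [-179.8, -0.0, 90.2]
wrist_force: [0.2, 0.4, -0.7]
opening: 0.064
finger_force: 0.0
```

```bash
python3 -c "
from h import *
go(.492,-.0385,.083)"
```

```text
shift [-0.0019  0.      0.0736] turn [-0.16 -0.01  0.17]
```

arm_command(
  rows=[
    [[0.064,-0.002,0,0.03,0,0,0],[0.064,-0.002,0,0.06,0,0,0],[0.064,-0.002,0,0.073,0,0,0],[0.064,-0.002,0,0.073,0,0,0],[0.042,-0.002,0,0.073,0,0,0],[0.042,-0.002,0,0.073,0,0,0],[0.042,-0.002,0,0.073,0,0,0],[0.042,-0.002,0,0.073,0,0,0]],
  ],
  squeeze=40,
)

```text
time_s: 6.85
eef_pos: [0.4924, -0.0394, 0.0846]
orientation: [-179.9, -0.0, 90.1]
wrist_force: [-0.2, 0.0, 4.3]
opening: 0.0489
finger_force: 42.3
```

arm_command(
  rows=[
    [[0.042,0,0,0,0,0,0],[0.042,0,0,-0.005,0,0,0],[0.042,0,0,-0.02,0,0,0],[0.042,0,0,-0.04,0,0,0],[0.042,0,0,-0.05,0,0,0],[0.042,0,0,-0.05,0,0,0]],
  ],
)

```text
time_s: 7.45
eef_pos: [0.4924, -0.0396, 0.1345]
orientation: [-179.9, 0.0, 90.1]
wrist_force: [0.2, 0.0, -4.0]
opening: 0.049
finger_force: 42.1
```

```bash
python3 -c "
from h import *
go(.456,.317,.133)"
```

```text
shift [ 0.3566 -0.0358  0.0015] turn [-0.08  0.02  0.1 ]
```

arm_command(
  rows=[
    [[0.042,0.015,-0.001,0,0,0,0],[0.042,0.045,-0.004,0,0,0,0],[0.042,0.09,-0.008,0,0,0,0],[0.042,0.135,-0.013,0,0,0,0],[0.042,0.18,-0.018,0,0,0,0],[0.042,0.225,-0.022,0,0,0,0],[0.042,0.27,-0.027,0,0,0,0],[0.042,0.31,-0.031,0,0,0,0]],
  ],
)

```text
time_s: 8.25
eef_pos: [0.459, 0.2723, 0.1322]
orientation: [-179.7, 0.0, 90.1]
wrist_force: [0.6, -0.4, -3.1]
opening: 0.0488
finger_force: 42.2
```

arm_command(
  rows=[
    [[0.042,0.03,-0.003,0,0,0,0],[0.042,0.043,-0.0045,0,0,0,0],[0.042,0.046,-0.005,0,0,0,0],[0.042,0.046,-0.005,0.015,0,0,0],[0.042,0.046,-0.005,0.03,0,0,0],[0.042,0.046,-0.005,0.044,0,0,0],[0.042,0.046,-0.005,0.046,0,0,0],[0.042,0.046,-0.005,0.046,0,0,0]],
  ],
)

```text
time_s: 9.05
eef_pos: [0.4547, 0.3155, 0.0869]
orientation: [-179.7, 0.1, 90.0]
wrist_force: [0.8, -0.6, -2.5]
opening: 0.0488
finger_force: 42.1
```

```bash
python3 -c "
from h import *
go(.456,.317,.0828)"
```

```text
shift [0.0015 0.0013 0.0041] turn [-0.26  0.05  0.05]
```

Lower to contact, release and raise.

arm_command(
  rows=[
    [[0.042,0.001,0.001,0.002,0,0,0],[0.042,0.001,0.001,0.004,0,0,0],[0.042,0.001,0.001,0.005,0,0,0],[0.042,0.001,0.001,0.005,0,0,0],[0.064,0.001,0.001,0.005,0,0,0],[0.064,0.001,0.001,0.005,0,0,0],[0.064,0.001,0.001,0.005,0,0,0]],
  ],
)

```text
time_s: 9.75
eef_pos: [0.456, 0.3177, 0.0828]
orientation: [-179.8, -0.0, 90.1]
wrist_force: [-0.8, -0.2, -0.1]
opening: 0.0642
finger_force: 0.0
```

arm_command(
  rows=[
    [[0.064,0,0,-0.02,0,0,0],[0.064,0,0,-0.06,0,0,0],[0.064,0,0,-0.1,0,0,0],[0.064,0,0,-0.12,0,0,0],[0.064,0,0,-0.12,0,0,0]],
  ],
)

```text
time_s: 10.25
eef_pos: [0.4577, 0.3185, 0.2063]
orientation: [179.9, -0.2, 90.1]
wrist_force: [0.7, 1.3, 0.8]
opening: 0.064
finger_force: 0.0
```

```bash
python3 -c "
from h import *
go(.5427,-.037,.10)
s=snap('top','top1.png')
cv2.imwrite('pics/top1b.png',cv2.resize(s['img'][100:290,80:360,::-1],None,fx=2.8,fy=2.8,interpolation=cv2.INTER_CUBIC))
"
```

```text
shift [-0.3561  0.0841  0.1052] turn [ 0.11 -0.21  0.11]
```

View pics/top1b.png

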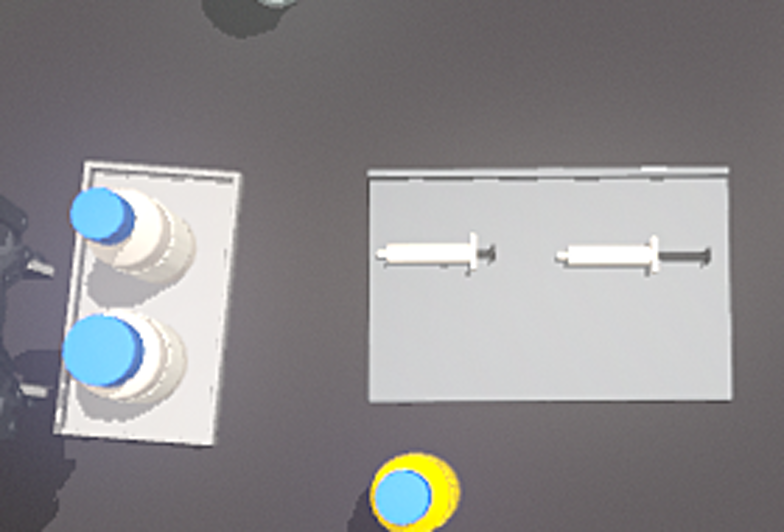

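Both bottles stand upright in the tray, with the cap tops at (103,215) and (103,348) in the crop, and the syringes are undisturbed. Next is the drawn syringe, on the right in this crop at y≈-0.037.

arm_command(
  rows=[
    [[0.04,-0.04,0.01,0,0,0,0],[0.04,-0.088,0.022,0,0,0,0],[0.04,-0.136,0.034,0.01,0,0,0],[0.04,-0.184,0.046,0.03,0,0,0],[0.04,-0.23,0.058,0.05,0,0,0],[0.04,-0.275,0.069,0.07,0,0,0],[0.04,-0.32,0.078,0.09,0,0,0],[0.04,-0.345,0.083,0.105,0,0,0]],
  ],
  squeeze=20,
)

```text
time_s: 11.1
eef_pos: [0.5384, -0.03, 0.0943]
orientation: [-179.6, 0.0, 90.0]
wrist_force: [-0.2, -0.2, -0.2]
opening: 0.0399
finger_force: 0.0
```

arm_command(
  rows=[
    [[0.04,-0.01,0.001,0.02,0,0,0],[0.04,-0.011,0.001,0.045,0,0,0],[0.04,-0.011,0.001,0.05,0,0,0],[0.04,-0.011,0.001,0.05,0,0,0],[0.04,-0.011,0.001,0.05,0,0,0]],
  ],
)

```text
time_s: 11.6
eef_pos: [0.5405, -0.038, 0.0476]
orientation: [-179.8, -0.0, 90.1]
wrist_force: [-1.3, 0.2, 0.3]
opening: 0.0399
finger_force: 0.0
```

```bash
python3 -c "
from h import *
go(.5427,-.037,.009)
s=wsnap('w2.png'); print(proj(s,[.5427,-.037,.013]),proj(s,[.5427,-.0705,.013]))
"
```

```text
shift [0.001  0.0023 0.0386] turn [-0.19 -0.    0.14]
[285.57982484 240.80435503] [285.1390517  291.14488874]
```

View pics/w2.png

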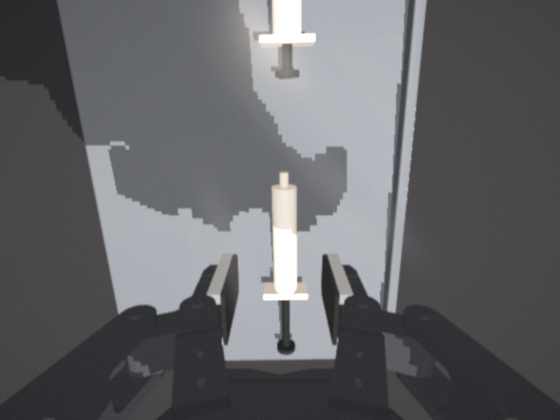

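The barrel is at (285,240) and the flange at (285,291), both matching the projection. Descend and grip.

arm_command(
  rows=[
    [[0.04,0.001,0.002,0.02,0,0,0],[0.04,0.001,0.002,0.034,0,0,0],[0.04,0.001,0.002,0.038,0,0,0],[0.04,0.001,0.002,0.038,0,0,0],[0.009,0.001,0.002,0.038,0,0,0],[0.009,0.001,0.002,0.038,0,0,0],[0.009,0.001,0.002,0.038,0,0,0],[0.009,0.001,0.002,0.038,0,0,0]],
  ],
  squeeze=20,
)

```text
time_s: 12.45
eef_pos: [0.5431, -0.0373, 0.0103]
orientation: [-179.9, -0.0, 90.1]
wrist_force: [0.2, 0.0, 5.4]
opening: 0.013
finger_force: 20.8
```

arm_command(
  rows=[
    [[0.009,0,0,0,0,0,0],[0.009,0,0,0,0,0,0]],
  ],
)

```text
time_s: 12.65
eef_pos: [0.5431, -0.0373, 0.0103]
orientation: [-179.9, -0.0, 90.1]
wrist_force: [-0.6, 1.3, 7.0]
opening: 0.0132
finger_force: 20.8
```

arm_command(
  rows=[
    [[0.009,0,0,-0.005,0,0,0],[0.009,0,0,-0.015,0,0,0],[0.009,0,0,-0.035,0,0,0],[0.009,0,0,-0.06,0,0,0],[0.009,0,0,-0.08,0,0,0],[0.009,0,0,-0.08,0,0,0]],
  ],
)

```text
time_s: 13.25
eef_pos: [0.5445, -0.0375, 0.0927]
orientation: [179.9, 0.0, 90.1]
wrist_force: [0.6, 0.6, -0.4]
opening: 0.0131
finger_force: 20.3
```

```bash
python3 -c "
from h import *
go(.4206,-.3186,.06,88.6)
s=wsnap('w3.png')
"
```

```text
shift [-0.2809 -0.1244  0.0326] turn [0.11 0.02 1.5 ]
```

View pics/w3.png

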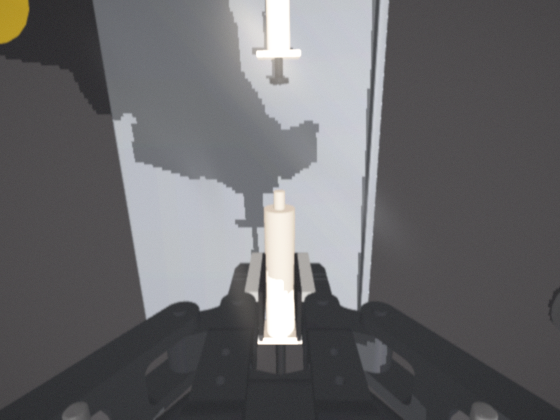

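The syringe is held across the barrel, nozzle at (280,190) and flange at (280,341). Now over the plate.

Scaled: 1.5 degrees / 90 = 0.0167.

arm_command(
  rows=[
    [[0.009,-0.02,-0.009,0,0,0,0.0022],[0.009,-0.06,-0.026,0,0,0,0.0056],[0.009,-0.1,-0.044,0,0,0,0.0089],[0.009,-0.14,-0.062,0,0,0,0.0111],[0.009,-0.18,-0.08,0,0,0,0.0133],[0.009,-0.22,-0.097,0,0,0,0.0167],[0.009,-0.255,-0.113,0.01,0,0,0.0167],[0.009,-0.275,-0.122,0.02,0,0,0.0167]],
  ],
)

```text
time_s: 14.1
eef_pos: [0.4192, -0.3146, 0.0684]
orientation: [-179.7, 0.0, 88.5]
wrist_force: [1.2, 0.3, -1.5]
opening: 0.0128
finger_force: 20.3
```

arm_command(
  rows=[
    [[0.009,-0.006,-0.003,0.01,0,0,0],[0.009,-0.006,-0.003,0.01,0,0,0],[0.009,-0.006,-0.003,0.01,0,0,0],[0.009,-0.006,-0.003,0.01,0,0,0]],
  ],
)

```text
time_s: 14.5
eef_pos: [0.4184, -0.3176, 0.0598]
orientation: [-179.8, -0.0, 88.7]
wrist_force: [-0.8, -0.1, -0.4]
opening: 0.0128
finger_force: 20.3
```

```bash
python3 -c "
from h import *
s=wsnap('w4.png');go(.4206,-.3186,.013,88.6)
"
```

```text
shift [-0.0008  0.0023  0.047 ] turn [-0.17  0.02  0.1 ]
```

View pics/w4.png

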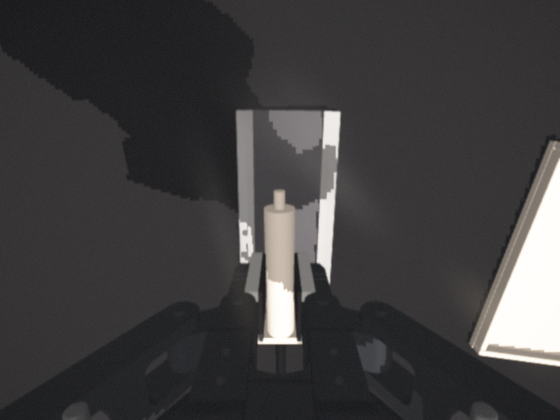

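```bash
python3 -c "
from h import *
s=wview(dict(np.load('pics/w4.npz')),bot.sense())
for p in((237,110),(340,112),(253,111),(324,111),(240,255),(331,275),(254,235),(318,235)): print(p,ray(s,p,.012)[:2].round(4))
"
```

```text
(237, 110) [ 0.3951 -0.2432]
(340, 112) [ 0.4524 -0.2456]
(253, 111) [ 0.404  -0.2439]
(324, 111) [ 0.4435 -0.2448]
(240, 255) [ 0.3916 -0.3318]
(331, 275) [ 0.4499 -0.3473]
(254, 235) [ 0.4012 -0.3182]
(318, 235) [ 0.4411 -0.3191]
```

Scaled: 0.5 degrees / 90 = 0.0056.

arm_command(
  rows=[
    [[0.009,-0.001,0.003,0.015,0,0,0.0056],[0.009,-0.001,0.003,0.03,0,0,0.0056],[0.009,-0.001,0.003,0.042,0,0,0.0056],[0.009,-0.001,0.003,0.045,0,0,0.0056],[0.009,-0.001,0.003,0.045,0,0,0.0056],[0.009,-0.001,0.003,0.045,0,0,0.0056]],
  ],
)

```text
time_s: 15.15
eef_pos: [0.421, -0.3196, 0.0152]
orientation: [-179.8, 0.0, 88.1]
wrist_force: [-0.3, 0.2, -0.2]
opening: 0.013
finger_force: 20.3
```

arm_command(
  rows=[
    [[0.009,0,0,0.001,0,0,0],[0.009,0,0,0.0015,0,0,0],[0.009,0,0,0.0015,0,0,0]],
  ],
)

```text
time_s: 15.45
eef_pos: [0.4207, -0.3197, 0.0133]
orientation: [-179.8, 0.0, 88.1]
wrist_force: [-0.2, 0.4, -0.4]
opening: 0.0128
finger_force: 20.3
```

arm_command(
  rows=[
    [[0.009,0,0,0.001,0,0,0],[0.009,0,0,0.001,0,0,0],[0.02,0,0,0.001,0,0,0],[0.022,0,0,0.001,0,0,0],[0.022,0,0,0.001,0,0,0],[0.022,0,0,-0.01,0,0,0],[0.022,0,0,-0.04,0,0,0],[0.03,0,0,-0.08,0,0,0]],
  ],
)

```text
time_s: 16.25
eef_pos: [0.4197, -0.3187, 0.0929]
orientation: [-179.6, -0.1, 88.1]
wrist_force: [0.2, -0.5, 0.0]
opening: 0.0299
finger_force: 0.0
```

Scaled: -2 degrees / 90 = -0.0222.

arm_command(
  rows=[
    [[0.04,0.04,0.01,0,0,0,-0.0111],[0.04,0.09,0.025,0,0,0,-0.0222],[0.04,0.138,0.038,0,0,0,-0.0222],[0.04,0.185,0.05,0,0,0,-0.0222],[0.04,0.185,0.05,0,0,0,-0.0222],[0.04,0.185,0.05,0,0,0,-0.0222]],
  ],
)

```text
time_s: 16.85
eef_pos: [0.4774, -0.1352, 0.0936]
orientation: [-179.8, 0.0, 90.3]
wrist_force: [-0.6, -0.4, -0.5]
opening: 0.0398
finger_force: 0.0
```

```bash
python3 -c "
from h import *
s=snap('top','top2.png')
cv2.imwrite('pics/top2b.png',cv2.resize(s['img'][120:280,200:490,::-1],None,fx=2.7,fy=2.7,interpolation=cv2.INTER_CUBIC))
go(.542,.102,.09)
"
```

```text
shift [0.2381 0.0655 0.0031] turn [-0.17  0.04  0.17]
```

View pics/top2b.png

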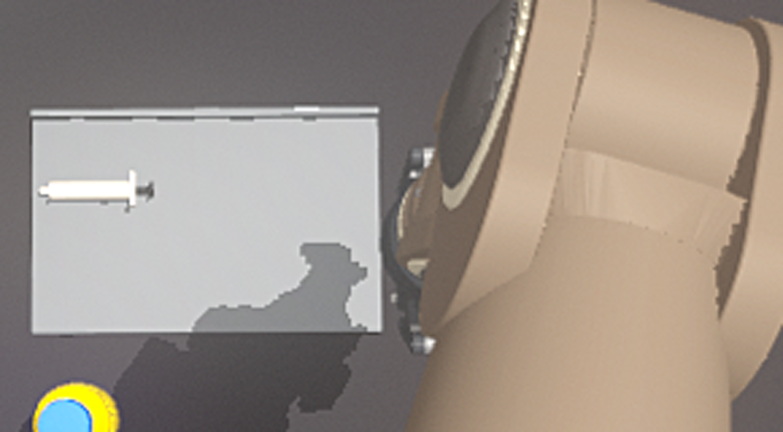

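The arm hides the plate here, so I'll check the drawn syringe from elsewhere later. Next, the pushed-in syringe.

arm_command(
  rows=[
    [[0.04,0.04,0.01,0,0,0,0],[0.04,0.086,0.024,0,0,0,0],[0.04,0.132,0.037,0,0,0,0],[0.04,0.178,0.05,0.01,0,0,0],[0.04,0.215,0.06,0.02,0,0,0],[0.04,0.237,0.065,0.035,0,0,0],[0.04,0.237,0.065,0.044,0,0,0],[0.04,0.237,0.065,0.044,0,0,0]],
  ],
)

```text
time_s: 17.7
eef_pos: [0.5405, 0.0992, 0.0472]
orientation: [-179.6, 0.1, 90.0]
wrist_force: [-0.1, -1.0, -0.7]
opening: 0.0401
finger_force: 0.0
```

arm_command(
  rows=[
    [[0.04,0,0,0,0,0,0],[0.04,0,0,0,0,0,0]],
  ],
)

```text
time_s: 17.9
eef_pos: [0.5417, 0.0993, 0.0494]
orientation: [-179.9, 0.0, 90.0]
wrist_force: [0.0, 0.7, -0.5]
opening: 0.0398
finger_force: 0.0
```

```bash
python3 -c "
from h import *
go(.542,.102,.009)
s=snap('top','top3.png')
a=s['img'][120:280,370:490,::-1]
w=wsnap('w5.png'); print(proj(w,[.542,.102,.013]),proj(w,[.542,.0685,.013]))
cv2.imwrite('pics/c5.png',np.hstack([cv2.resize(a,(420,560)),cv2.resize(w['img'][130:350,210:350,::-1],(356,560))]))
"
```

```text
shift [0.0027 0.0004 0.0404] turn [-0.15  0.   -0.03]
[282.08738098 237.0715338 ] [281.97212919 287.25063616]
```

View pics/c5.png

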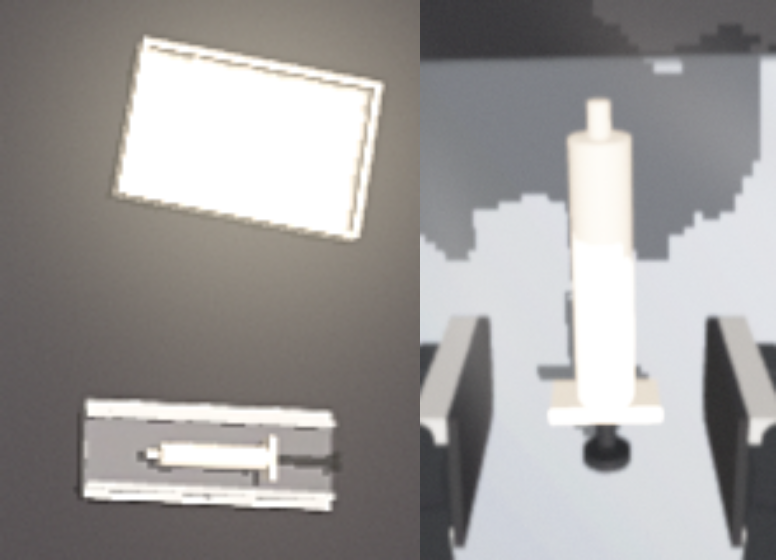

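The left crop shows the drawn syringe centred in the groove with its plunger still out. The right crop shows the pushed-in syringe between the pads. Descend and grip.

arm_command(
  rows=[
    [[0.04,0.001,0,0.02,0,0,0],[0.04,0.001,0,0.034,0,0,0],[0.04,0.001,0,0.04,0,0,0],[0.04,0.001,0,0.04,0,0,0],[0.009,0.001,0,0.04,0,0,0],[0.009,0.001,0,0.04,0,0,0],[0.009,0.001,0,0.04,0,0,0],[0.009,0.001,0,0.04,0,0,0]],
  ],
  squeeze=20,
)

```text
time_s: 18.8
eef_pos: [0.5418, 0.1019, 0.0093]
orientation: [-179.9, -0.0, 90.1]
wrist_force: [-0.2, -0.5, 2.3]
opening: 0.013
finger_force: 20.8
```

arm_command(
  rows=[
    [[0.009,0,0,0,0,0,0],[0.009,0,0,-0.015,0,0,0],[0.009,0,0,-0.035,0,0,0],[0.009,0,0,-0.06,0,0,0],[0.009,0,0,-0.09,0,0,0],[0.009,0,0,-0.1,0,0,0],[0.009,0,0,-0.1,0,0,0]],
  ],
)

```text
time_s: 19.5
eef_pos: [0.5425, 0.102, 0.1099]
orientation: [-180.0, -0.0, 90.1]
wrist_force: [-0.2, -0.4, -1.2]
opening: 0.0132
finger_force: 20.6
```

```bash
python3 -c "
from h import *
go(.6175,-.348,.06,80)"
```

```text
shift [-0.4502  0.0742  0.0496] turn [-0.04 -0.03 10.11]
```

Scaled: 7 degrees / 90 = 0.0778.

arm_command(
  rows=[
    [[0.009,-0.02,0.003,0,0,0,0],[0.009,-0.06,0.01,0,0,0,0.0111],[0.009,-0.105,0.017,0,0,0,0.0222],[0.009,-0.15,0.025,0,0,0,0.0333],[0.009,-0.195,0.032,0,0,0,0.0444],[0.009,-0.24,0.04,0,0,0,0.0556],[0.009,-0.285,0.047,0,0,0,0.0667],[0.009,-0.33,0.055,0,0,0,0.0778]],
  ],
)

```text
time_s: 20.3
eef_pos: [0.5963, -0.2296, 0.1061]
orientation: [-179.6, -0.0, 83.1]
wrist_force: [0.2, -0.1, -0.0]
opening: 0.0127
finger_force: 20.6
```

```bash
python3 -c "
from h import *
go(.6175,-.348,.06,80)"
```

```text
shift [-0.1149  0.0357  0.0458] turn [-0.36 -0.01  3.06]
```

Scaled: 3 degrees / 90 = 0.0333.

arm_command(
  rows=[
    [[0.009,-0.04,0.012,0,0,0,0.0111],[0.009,-0.08,0.025,0.02,0,0,0.0222],[0.009,-0.105,0.032,0.04,0,0,0.0333],[0.009,-0.113,0.035,0.046,0,0,0.0333],[0.009,-0.113,0.035,0.046,0,0,0.0333],[0.009,-0.113,0.035,0.046,0,0,0.0333]],
  ],
)

```text
time_s: 20.9
eef_pos: [0.6179, -0.3433, 0.0619]
orientation: [-179.7, -0.0, 80.2]
wrist_force: [-0.7, -0.6, 0.2]
opening: 0.0127
finger_force: 20.6
```

```bash
python3 -c "
from h import *
go(.6175,-.348,.010,80)
w=wsnap('w6.png')"
```

```text
shift [-0.0047  0.0006  0.0519] turn [-0.27 -0.02  0.15]
```

View pics/w6.png

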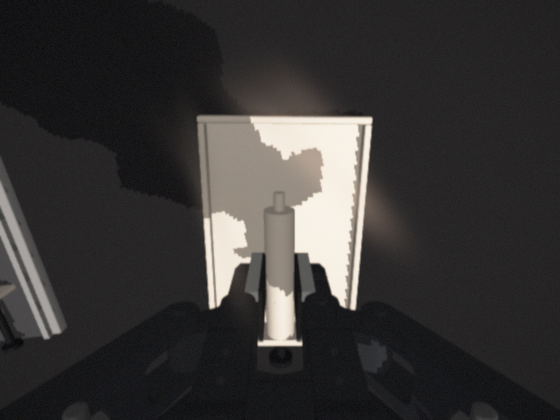

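The syringe is centred over the dish, whose walls sit at columns 205 and 365. Lower it.

arm_command(
  rows=[
    [[0.009,-0.004,0,0.02,0,0,0],[0.009,-0.004,0,0.038,0,0,0],[0.009,-0.004,0,0.046,0,0,0],[0.009,-0.004,0,0.05,0,0,0],[0.009,-0.004,0,0.05,0,0,0],[0.009,-0.004,0,0.05,0,0,0]],
  ],
)

```text
time_s: 21.55
eef_pos: [0.6179, -0.3483, 0.0136]
orientation: [-179.9, 0.1, 80.1]
wrist_force: [-0.2, -0.4, -0.1]
opening: 0.0129
finger_force: 20.6
```

arm_command(
  rows=[
    [[0.009,0,0,0,0,0,0]],
  ],
)

```text
time_s: 21.65
eef_pos: [0.6179, -0.3486, 0.0135]
orientation: [-179.9, 0.1, 80.1]
wrist_force: [0.9, 0.2, -0.3]
opening: 0.0129
finger_force: 20.6
```

Another 5.5 mm down, release, raise and move away.

arm_command(
  rows=[
    [[0.009,0,0,0.003,0,0,0],[0.009,0,0,0.0055,0,0,0],[0.009,0,0,0.0055,0,0,0],[0.024,0,0,0.0055,0,0,0],[0.026,0,0,0.0055,0,0,0],[0.026,0,0,0.0055,0,0,0],[0.026,0,0,-0.02,0,0,0],[0.035,0,0,-0.06,0,0,0]],
  ],
)

```text
time_s: 22.45
eef_pos: [0.6156, -0.3473, 0.0694]
orientation: [-179.4, -0.1, 80.1]
wrist_force: [1.3, -0.1, 0.3]
opening: 0.0351
finger_force: 0.0
```

Scaled: -10 degrees / 90 = -0.1111.

arm_command(
  rows=[
    [[0.055,0,0,-0.05,0,0,-0.0333],[0.055,0.03,0,-0.1,0,0,-0.0889],[0.055,0.08,-0.01,-0.12,0,0,-0.1111],[0.055,0.13,-0.02,-0.12,0,0,-0.1111],[0.055,0.18,-0.03,-0.12,0,0,-0.1111],[0.055,0.23,-0.04,-0.12,0,0,-0.1111],[0.055,0.28,-0.05,-0.12,0,0,-0.1111],[0.055,0.33,-0.06,-0.12,0,0,-0.1111]],
  ],
)

```text
time_s: 23.25
eef_pos: [0.6155, -0.0266, 0.1924]
orientation: [-179.8, 0.0, 90.1]
wrist_force: [1.0, -0.1, 0.7]
opening: 0.0546
finger_force: 0.0
```

```bash
python3 -c "
from h import *
go(.5452,.3114,.19)
s=snap('top','top4.png')
cv2.imwrite('pics/top4b.png',cv2.resize(s['img'][110:290,80:490,::-1],None,fx=1.95,fy=1.95,interpolation=cv2.INTER_CUBIC))
"
```

```text
shift [ 0.3381 -0.0698  0.0027] turn [-0.18  0.    0.09]
```

View pics/top4b.png

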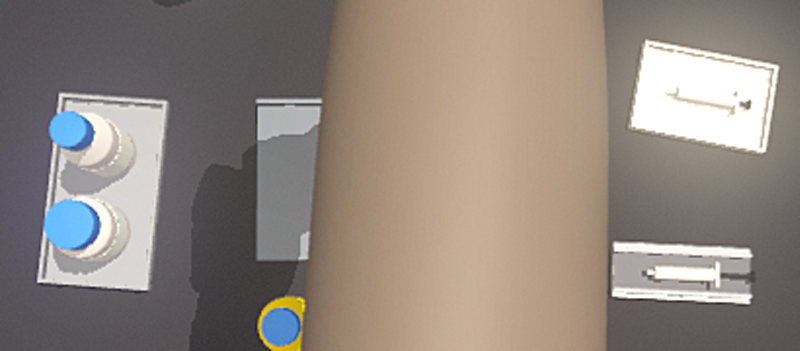

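Both syringes lie in place: dish at (703,97), groove at (683,272). The bottles go back now, jar first so its path over the board is free.

arm_command(
  rows=[
    [[0.064,0.04,-0.018,0,0,0,0],[0.064,0.085,-0.04,0,0,0,0],[0.064,0.13,-0.061,0,0,0,0],[0.064,0.175,-0.082,0,0,0,0],[0.064,0.22,-0.103,0,0,0,0],[0.064,0.265,-0.124,0,0,0,0],[0.064,0.305,-0.145,0,0,0,0],[0.064,0.335,-0.157,0,0,0,0]],
  ],
)

```text
time_s: 24.1
eef_pos: [0.4567, 0.3082, 0.193]
orientation: [-179.8, -0.0, 90.2]
wrist_force: [0.0, -0.7, 0.0]
opening: 0.064
finger_force: 0.0
```

arm_command(
  rows=[
    [[0.064,0.008,-0.001,0.02,0,0,0],[0.064,0.008,-0.001,0.05,0,0,0],[0.064,0.008,-0.001,0.05,0,0,0],[0.064,0.008,-0.001,0.05,0,0,0]],
  ],
)

```text
time_s: 24.5
eef_pos: [0.4569, 0.3138, 0.143]
orientation: [-179.7, 0.0, 90.1]
wrist_force: [0.2, 0.1, 1.2]
opening: 0.0642
finger_force: 0.0
```

```bash
python3 -c "
from h import *
go(.4558,.3174,.0828)
w=wsnap('w7.png');print(proj(w,[.4558,.3174,.109]))"
```

```text
shift [ 0.0036 -0.0008  0.0602] turn [-0.27  0.05  0.09]
[280.06106654 236.98810501]
```

View pics/w7.png

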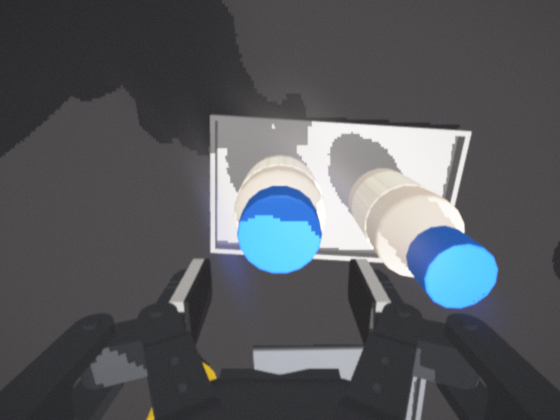

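arm_command(
  rows=[
    [[0.064,0.0035,-0.001,0.025,0,0,0],[0.064,0.0035,-0.001,0.05,0,0,0],[0.064,0.0035,-0.001,0.06,0,0,0],[0.064,0.0035,-0.001,0.06,0,0,0],[0.042,0.0035,-0.001,0.06,0,0,0],[0.042,0.0035,-0.001,0.06,0,0,0],[0.042,0.0035,-0.001,0.06,0,0,0],[0.042,0.0035,-0.001,0.06,0,0,0]],
  ],
  squeeze=40,
)

```text
time_s: 25.35
eef_pos: [0.4568, 0.3183, 0.0847]
orientation: [-179.9, -0.1, 90.1]
wrist_force: [-0.9, -0.5, 6.1]
opening: 0.0486
finger_force: 42.3
```

arm_command(
  rows=[
    [[0.042,0,0,0,0,0,0],[0.042,0,0,-0.005,0,0,0],[0.042,0,0,-0.02,0,0,0],[0.042,0,0,-0.04,0,0,0],[0.042,0,0,-0.05,0,0,0],[0.042,0,0,-0.05,0,0,0]],
  ],
)

```text
time_s: 25.95
eef_pos: [0.4568, 0.3183, 0.1344]
orientation: [-179.9, -0.1, 90.1]
wrist_force: [-0.6, -0.2, -2.2]
opening: 0.0484
finger_force: 42.1
```

```bash
python3 -c "
from h import *
go(.4924,-.0392,.133)"
```

```text
shift [-0.3575  0.0349  0.0008] turn [-0.08 -0.08  0.11]
```

arm_command(
  rows=[
    [[0.042,-0.015,0.001,0,0,0,0],[0.042,-0.045,0.004,0,0,0,0],[0.042,-0.09,0.008,0,0,0,0],[0.042,-0.135,0.013,0,0,0,0],[0.042,-0.18,0.018,0,0,0,0],[0.042,-0.225,0.022,0,0,0,0],[0.042,-0.27,0.027,0,0,0,0],[0.042,-0.31,0.031,0,0,0,0]],
  ],
)

```text
time_s: 26.75
eef_pos: [0.4864, 0.0051, 0.1317]
orientation: [-179.7, 0.0, 90.1]
wrist_force: [0.4, -0.1, -1.0]
opening: 0.0487
finger_force: 42.0
```

arm_command(
  rows=[
    [[0.042,-0.03,0.003,0,0,0,0],[0.042,-0.043,0.004,0,0,0,0],[0.042,-0.047,0.004,0.01,0,0,0],[0.042,-0.047,0.004,0.025,0,0,0],[0.042,-0.047,0.004,0.035,0,0,0],[0.042,-0.047,0.004,0.038,0,0,0],[0.042,-0.047,0.004,0.038,0,0,0],[0.042,-0.047,0.004,0.038,0,0,0]],
  ],
)

```text
time_s: 27.55
eef_pos: [0.4918, -0.0387, 0.0951]
orientation: [-179.8, -0.0, 90.2]
wrist_force: [0.2, 0.3, -2.0]
opening: 0.0486
finger_force: 42.1
```

```bash
python3 -c "
from h import *
go(.4924,-.0388,.0867)"
```

```text
shift [-0.0001  0.0006  0.0083] turn [-0.18 -0.    0.16]
```

arm_command(
  rows=[
    [[0.042,0,0.0005,0.004,0,0,0],[0.042,0,0.0005,0.0075,0,0,0],[0.042,0,0.0005,0.0085,0,0,0],[0.042,0,0.0005,0.0085,0,0,0],[0.064,0,0.0005,0.0085,0,0,0],[0.064,0,0.0005,0.0085,0,0,0],[0.064,0,0.0005,0.0085,0,0,0],[0.064,0,0.0005,-0.02,0,0,0]],
  ],
)

```text
time_s: 28.35
eef_pos: [0.4899, -0.039, 0.1118]
orientation: [-179.4, -0.0, 90.1]
wrist_force: [-0.6, -0.3, -0.3]
opening: 0.0641
finger_force: 0.0
```

arm_command(
  rows=[
    [[0.06,0,0,-0.03,0,0,0],[0.055,0.02,0,-0.07,0,0,0],[0.055,0.065,0.01,-0.09,0,0,0],[0.055,0.113,0.018,-0.09,0,0,0],[0.055,0.161,0.026,-0.09,0,0,0],[0.055,0.209,0.034,-0.09,0,0,0],[0.055,0.257,0.042,-0.09,0,0,0],[0.055,0.3,0.05,-0.09,0,0,0]],
  ],
)

```text
time_s: 29.15
eef_pos: [0.542, 0.2633, 0.2046]
orientation: [-179.8, -0.0, 90.1]
wrist_force: [0.9, -0.5, -0.4]
opening: 0.0553
finger_force: 0.0
```

```bash
python3 -c "
from h import *
go(.5455,.3115,.16)"
```

```text
shift [0.0482 0.0038 0.0446] turn [-0.18 -0.01  0.15]
```

arm_command(
  rows=[
    [[0.055,0.03,0.003,0,0,0,0],[0.055,0.047,0.003,0.01,0,0,0],[0.055,0.047,0.003,0.04,0,0,0],[0.055,0.047,0.003,0.045,0,0,0],[0.055,0.047,0.003,0.045,0,0,0]],
  ],
)

```text
time_s: 29.65
eef_pos: [0.5437, 0.3067, 0.1582]
orientation: [-179.6, 0.1, 90.1]
wrist_force: [-0.5, -0.4, 0.4]
opening: 0.055
finger_force: 0.0
```

```bash
python3 -c "
from h import *
go(.5453,.3114,.1142)"
```

```text
shift [0.0048 0.0019 0.0439] turn [-0.37  0.11  0.06]
```

arm_command(
  rows=[
    [[0.055,0.003,0.0015,0.015,0,0,0],[0.055,0.003,0.0015,0.035,0,0,0],[0.055,0.003,0.0015,0.044,0,0,0],[0.055,0.003,0.0015,0.044,0,0,0],[0.03,0.003,0.0015,0.044,0,0,0],[0.03,0.003,0.0015,0.044,0,0,0],[0.03,0.003,0.0015,0.044,0,0,0],[0.03,0.003,0.0015,0.044,0,0,0]],
  ],
)

```text
time_s: 30.45
eef_pos: [0.5465, 0.3112, 0.1167]
orientation: [-179.9, -0.1, 90.1]
wrist_force: [-1.0, -1.4, 3.1]
opening: 0.0347
finger_force: 40.6
```

arm_command(
  rows=[
    [[0.03,0,0,0,0,0,0],[0.03,0,0,0,0,0,0],[0.03,0,0,-0.01,0,0,0],[0.03,0,0,-0.025,0,0,0],[0.03,0,0,-0.04,0,0,0],[0.03,0,0,-0.05,0,0,0],[0.03,0,0,-0.05,0,0,0]],
  ],
)

```text
time_s: 31.15
eef_pos: [0.5469, 0.3113, 0.1671]
orientation: [-179.9, -0.1, 90.1]
wrist_force: [0.0, -0.6, -1.7]
opening: 0.0347
finger_force: 40.4
```

```bash
python3 -c "
from h import *
go(.489,.1005,.166)"
```

```text
shift [-0.2107 -0.0583  0.001 ] turn [-0.08 -0.06  0.11]
```

arm_command(
  rows=[
    [[0.03,-0.015,-0.004,0,0,0,0],[0.03,-0.045,-0.012,0,0,0,0],[0.03,-0.085,-0.024,0,0,0,0],[0.03,-0.125,-0.035,0,0,0,0],[0.03,-0.165,-0.046,0,0,0,0],[0.03,-0.195,-0.054,0,0,0,0],[0.03,-0.209,-0.058,0,0,0,0],[0.03,-0.211,-0.058,0.01,0,0,0]],
  ],
)

```text
time_s: 31.95
eef_pos: [0.4884, 0.0982, 0.1563]
orientation: [-179.9, -0.0, 90.0]
wrist_force: [0.3, 0.1, -2.8]
opening: 0.035
finger_force: 40.5
```

arm_command(
  rows=[
    [[0.03,0,0,0.01,0,0,0],[0.03,0,0,0.022,0,0,0],[0.03,0,0,0.03,0,0,0],[0.03,0,0,0.03,0,0,0],[0.03,0,0,0.03,0,0,0]],
  ],
)

```text
time_s: 32.45
eef_pos: [0.4884, 0.1003, 0.1254]
orientation: [-179.7, 0.0, 90.2]
wrist_force: [0.3, 1.2, -2.6]
opening: 0.0346
finger_force: 40.5
```

```bash
python3 -c "
from h import *
go(.489,.1005,.1187)"
```

```text
shift [0.0002 0.0007 0.0067] turn [-0.25  0.01  0.16]
```

arm_command(
  rows=[
    [[0.03,0,0.0005,0.004,0,0,0],[0.03,0,0.0005,0.0065,0,0,0],[0.03,0,0.0005,0.0075,0,0,0],[0.03,0,0.0005,0.0075,0,0,0],[0.055,0,0.0005,0.0075,0,0,0],[0.055,0,0.0005,0.0075,0,0,0],[0.055,0,0.0005,0.0075,0,0,0],[0.055,0,0.0005,-0.02,0,0,0]],
  ],
)

```text
time_s: 33.25
eef_pos: [0.487, 0.0994, 0.143]
orientation: [-179.5, 0.1, 90.1]
wrist_force: [-0.2, -0.1, 0.4]
opening: 0.0548
finger_force: 0.0
```

arm_command(
  rows=[
    [[0.055,0,0,-0.04,0,0,0],[0.055,0.02,0,-0.08,0,0,0],[0.055,0.06,0,-0.1,0,0,0],[0.055,0.11,0,-0.1,0,0,0],[0.055,0.16,0,-0.1,0,0,0],[0.055,0.21,0,-0.1,0,0,0],[0.055,0.26,0,-0.1,0,0,0],[0.055,0.26,0,-0.1,0,0,0]],
  ],
)

```text
time_s: 34.05
eef_pos: [0.4883, 0.3651, 0.2441]
orientation: [-179.7, -0.0, 90.4]
wrist_force: [0.4, -0.2, -0.1]
opening: 0.0548
finger_force: 0.0
```

```bash
python3 -c "
from h import *
s=snap('top','top5.png')
cv2.imwrite('pics/top5b.png',cv2.resize(s['img'][120:280,200:490,::-1],None,fx=2.7,fy=2.7,interpolation=cv2.INTER_CUBIC))
a=dict(np.load('pics/top0.npz'))['img']
for i in(a,s['img']):
    m=cv2.inRange(cv2.cvtColor(i,cv2.COLOR_RGB2HSV),(95,120,180),(115,255,255))
    n,l,st,c=cv2.connectedComponentsWithStats(m); print([(c[k].round(1).tolist(),int(st[k,4])) for k in range(1,n) if st[k,4]>60])
"
```

```text
[([300.7, 208.9], 489), ([226.5, 207.7], 277), ([223.7, 277.0], 299)]
[([301.0, 209.3], 492), ([227.0, 208.2], 278), ([223.7, 277.1], 296)]
```

View pics/top5b.png

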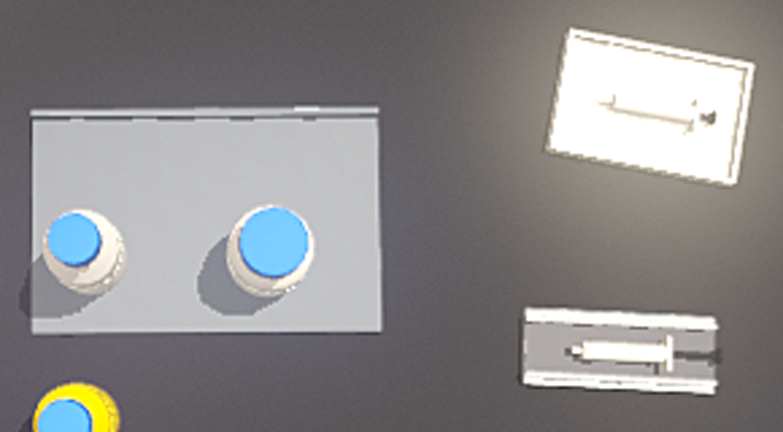

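Both bottles are back, with their caps within half a pixel (about 1 mm) of the start. Both syringes are in place, so I'm handing in.

```bash
python3 -c "
from h import *
print(bot.job_done())"
```

```text
the job is handed in; nothing more can be done
None
```

The job is handed in (result not shown): the drawn syringe is in the groove, the pushed-in one is in the dish, and both bottles stand upright within about 1 mm of where they started.

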